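Isolate and vent the leak-test chamber at the vacuum manifold

ROBOT

A 6-joint arm with a two-finger parallel gripper is mounted at the origin on the work surface. World frame = base frame: x ahead of the robot, y to its left, z up, the work surface at z = 0. Lengths are in mm, angles in rad, forces in N, time in s.
With the tool pointing down it reaches from about 300 to 775 mm from the base axis. Payload 14.6 kg.
Tool frame: the origin (TCP) lies between the finger pads; the fingertips stand 8 mm ahead of it and the grasp point (between the pads) lies 11 mm behind it; z points along the fingers, y is the direction in which the jaws open and shut (so a half turn about z gives the same grasp; the last joint's range is limited). The gripper opens to 94 mm and grips with 3 to 60 N. Pads are 16 mm wide; open, the fingers measure 119 mm over their backs; the gripper's body (75 mm by 177 mm) begins 78 mm behind the grasp point.
Start: joints at [-1.308, 0.3, 1.521, -0, 1.321, -0.067], TCP at [178.112, -520.351, 213.446] pointing down, gripper open.
Joint ranges: [-3.03, 3.03], [-0.79, 2.21], [0.23, 2.52], [-1.04, 4.18], [0, 3.07], [-2.55, 2.55]. Speed limits (rad/s): [2.22, 2.22, 2.57, 3.14, 3.14, 3.14].

INTERFACE

Orientations are given as [roll, pitch, yaw] about the fixed x, y, z axes, in that order (R = Rz(yaw) Ry(pitch) Rx(roll)).
In Python, from cell import manip gives the robot as it stands. The module is installed in compiled form; this text tells all that it offers.
- The arm moves only by the tool send_rows, never from a script. Its argument "series" is a list that holds one entry, the list of rows, each a list of 5 numbers: the opening, from 0 (shut) to 1 (fully open), then the shift along the tool's x, y, z in mm, then the turn about the tool's z in degrees. In form: [[[gripper, dx, dy, dz, roll], ...]]. A call has 1 to 10 rows; each row is the pose to reach, as a shift and turn from the pose commanded when the call began, along the tool's axes at that moment; what a row does not reach only later rows make up. A row lasts 1/10 s, in which the tool goes at most 50 mm and 8.59 degrees, less where a joint would pass 70% of its speed; a pose out of reach is approached as far as the arm can. A call with a gripper value outside its range is refused whole. The fingers move at their own pace and stop on an object; "newtons" is the grip in N (left out, the last holds). Time passes only in rows, so rows that repeat a pose let the fingers close. It gives the time, the measured TCP pose, the force and the opening at its end, in the units of the state.
- manip.read_state(): the state, without advancing time (a new reading comes with each control period).
- manip.camera(name): name is "scene" or "top"; returns a dict with "img" (400x640x3 uint8, red, green, blue), "vfov" (degrees; the focal length in pixels is half the picture's height over the tangent of half this angle, whatever the lens; pixels are square), "cx", "cy" (the principal point, pixels), "dist" ([k1, k2, p1, p2, k3] as OpenCV has them; the pictures are not rectified), "pose" (4x4, takes a point from camera to world coordinates). Camera axes: x right, y down, z forward; pixel columns grow to the right and rows downward; lengths in mm; the calibration is good to about 2 mm. A picture is of the moment at which its call begins. There is no depth.
- manip.sign_off(): hands the job in, once; it reports no verdict.
Trained networks look in a picture, given as the dict that the camera call returned (one of the last four; its "shot" number tells which), for a name from the list of things; names that differ only in an ending like _2 or _b are one class to them, and where a whole thing is asked for, a point or a joint stands for the part that bears it (a point fixed in the world has none). Each returns a list of dicts, best first, with "conf" (0 to 1); they miss things now and then, are a little off and sometimes report something else, mostly with a low value. They report only what shows in the picture. A call takes as long as a camera call.
- manip.find_in(target, picture): "rect" ([left, top, width, height] in pixels, round what is visible of it).
- manip.silhouettes(target, picture): "pixels" (400x640 bool, what is visible of it) and "rect" ([left, top, width, height] in pixels, round what is visible of it).
The state is a dict: "clock": time; "joints": joint angles; "qd": joint speeds; "effort": joint torques, N m; "eef_pos": TCP position; "eef_rot": TCP orientation; "wrist_force": force on the tool from outside, world axes, zero at the start; "moment": the same for the moment, N m; "finger_gap": finger opening in mm.
Only numpy, scipy, OpenCV 4.12 (cv2) and the standard library are available. Lean on these libraries where they do the work, as an engineer would, in place of code of your own. Each camera call takes 0.05 s, during which the arm holds its last target. There are 200 camera calls.

TASK

On the vacuum manifold, close the isolating valve (the long bar handle) clockwise until you feel it come onto its rubber seat, nip it finger-tight without forcing it, and leave it like that. Then crack the vent valve (the short wing handle with the bronze silencer) open anticlockwise by an eighth of a turn and let go. Touch none of the other valves packed around them, nor the gauge and block, and leave the loose fittings on its base plate where they are.

Things in the scene. Friction and masses are not known exactly. Their poses are not given: they have to be found in the camera images.
- manifold: Vacuum manifold, bolted down: base plate 160 x 450 x 8 mm, block 50 mm deep, 420 mm long, top 48 mm above the table. Five brass valves stand on it in a row along its y axis, 68 mm apart from y = -136 to +136 mm, in any order, axes vertical. A black face-up gauge 64 mm across, top 95 mm above the table, stands at y = +225 mm. Hose tails at the front (-x). Origin: underside, below the middle valve.
- iso_valve: Brass body of the isolating valve, 36 mm across, 34 mm tall; origin: centre of its foot on the axis. Its hidden rubber seat is met anywhere from 0.25 to 2.05 rad clockwise of the start (differs each time; regrip if need be); then torque rises 2 N m per rad. Finger-tight is 0.18 to 0.42 N m more than in free turning (0.3 is a good nip); beyond that the seat spoils. Let go, it stays on its seat.
- iso_handle: Handle of the isolating valve, the only long bar: black, 52 mm long (its x axis), 10 mm thick (y), 24 mm tall (z), on a 12 mm spindle, 21 mm free below the bar. Origin: middle of the bar on the vertical turning axis, 115 mm above the table. Starts part open, bar roughly across the row. Clockwise from above closes; packing friction about 0.1 N m throughout holds it where it is left.
- vent_handle (a joint): Opening of the vent valve (rad): 0 closed, as it starts, against a stop; grows anticlockwise from above; an eighth of a turn is 0.79. Friction about 0.08 N m, stays where it is left.
- vent_grip (a point): Middle of the vent valve's handle, on its vertical turning axis, 115 mm above the table. The handle is a short black wing bar 34 mm long (the point's y axis), 9 mm thick (x), 22 mm tall, on a 12 mm spindle with 22 mm free below it; closed, it lies roughly along the row. Its valve has a bronze silencer pointing out at the front, well below the bar.
- lobed_a: Neighbour valve with a round five-lobed black knob 37 mm across that turns very easily; fixed valve among the five, must not be touched; top 78 mm above its origin, which is the centre of its foot on the block; z up.
- lobed_b: Like lobed_a; fixed valve among the five, must not be touched; top 78 mm above its origin, which is the centre of its foot on the block; z up.
- needle: Neighbour needle valve with a slim dark knurled thimble 23 mm across that turns very easily; fixed valve among the five, must not be touched; top 78 mm above its origin, which is the centre of its foot on the block; z up.
- plug: Loose brass plug, 22 mm across, 20 mm tall, standing on the base plate in front of the block. Origin: underside.
- ferrule: Loose steel ferrule ring, 22 mm across, 10 mm tall, on the base plate behind the block. Origin: underside.
- elbow: Loose brass elbow fitting, 20 mm across, 22 mm tall, with a 22 mm side arm, standing on the base plate in front of the block. Origin: underside.

How it is judged (in metres and radians):
On the way, in this order (a step that is already met when the one before it is completed fails the run):
1. the isolating valve is nipped on its seat (seat load above 18 N, that is 0.17 N m) with the vent still closed (contact force between iso_handle and iso_valve above 18 N and value of joint vent_handle below 0.15 rad), for 0.2 s.
2. the vent valve is cracked open, 0.5 to 1.1 rad, the isolating valve still bearing on its seat (value of joint vent_handle between 0.5 and 1.1 rad and contact force between iso_handle and iso_valve above 2 N), for 0.2 s.
At the end, for the whole second after the job is handed in: The isolating valve, let go, still bears on its seat (seat load over 2 N); the vent valve rests 0.5 to 1.1 rad open; the other valves and the gauge were never touched and the loose fittings on the base plate stand where they were (all of step 2 and velocity of joint vent_handle between -0.05 and 0.05 rad/s).
It fails at once if the isolating valve is overtightened: seat load above 46 N (0.44 N m) (contact force between iso_handle and iso_valve above 46 N).
It fails at once if a neighbouring valve, or the gauge and manifold, is touched by the robot (contact force between any of the fingers, the arm and lobed_a above 0.5 N or contact force between any of the fingers, the arm and lobed_b above 0.5 N or contact force between any of the fingers, the arm and needle above 0.5 N or contact force between any of the fingers, the arm and manifold above 0.5 N).
It fails at once if the vent valve is opened too far (more than 1.4 rad) (value of joint vent_handle above 1.4 rad).
It fails at once if a loose fitting on the base plate is shifted by more than 15 mm (distance of any of plug, ferrule, elbow from where it was at the start of the episode above 0.015 m).
It also fails if it takes over 72 s, if anything falls off the work surface, if the arm or the gripper's body presses on something with over 40 N, if the wrist force passes 120 N, or if a joint passes its speed limit or range.

## Working session

There is one attempt and no reset: what is moved stays moved. The work goes in short steps, Python scripts to look and compute and a tool call to move; the robot and the scene stay as the last step left them, time stands still between calls to the robot, and variables do not carry over. Pictures are saved under pics/ and viewed, about 8 in all and at most 12, crops included, and the job is handed in when it is done.

Besides the shell and the picture viewer there is one more tool, called after "Request:" as name(argument=value, ...), one argument or row to a line, values as JSON. send_rows: Moves the arm, as the interface text tells. Its arguments: {"type":"object","properties":{"series":{"type":"array"},"newtons":{"type":"number"}},"required":["series"]}

```bash
mkdir -p pics
cat > h.py <<'E'
import numpy as np, cv2
from cell import manip
def K(c):
    f=200/np.tan(np.radians(c['vfov'])/2); return np.array([[f,0,c['cx']],[0,f,c['cy']],[0,0,1.]])
def ray(c,uv):
    p=cv2.undistortPoints(np.array(uv,float).reshape(-1,1,2),K(c),np.array(c['dist'],float)).reshape(-1,2)
    T=np.array(c['pose']); d=np.c_[p,np.ones(len(p))]@T[:3,:3].T
    return T[:3,3],d
def atz(c,uv,z):
    o,d=ray(c,uv); return o+d*((z-o[2])/d[:,2])[:,None]
def proj(c,X):
    T=np.linalg.inv(np.array(c['pose'])); 
    return cv2.projectPoints(np.array(X,float).reshape(-1,3),cv2.Rodrigues(T[:3,:3])[0],T[:3,3],K(c),np.array(c['dist'],float))[0].reshape(-1,2)
E
python3 - <<'E'
from h import *
print(manip.read_state())
for n in ['top','scene']:
    c=manip.camera(n); cv2.imwrite(f'pics/{n}1.png',c['img'][:,:,::-1]); print(n,np.round(c['pose'],3).tolist(),c['vfov'])
    for t in ['iso_handle','vent_handle','lobed_a','needle','manifold','iso_valve']:
        for r in manip.silhouettes(t,c)[:2]:
            m=r['pixels']; ys,xs=np.nonzero(m); 
            if len(xs)<5: continue
            print(t,round(r['conf'],2),r['rect'],len(xs),np.round([xs.mean(),ys.mean()],1),np.round(atz(c,[xs.mean(),ys.mean()],127)[0],0))
E
```

```text
{'clock': 0.0, 'joints': array([-1.30759478e+00,  3.00519140e-01,  1.52162558e+00, -7.80204904e-06,
        1.32069917e+00, -6.66117490e-02]), 'qd': array([ 0.0002291 , -0.0015623 ,  0.00090515,  0.00213665,  0.000195  ,
        0.00043421]), 'effort': array([ 7.35104804e-04, -5.31811559e+01, -3.52730942e+01,  7.08737341e-02,
        2.43776949e-02, -7.97226971e-05]), 'eef_pos': array([ 178.04466672, -520.09645459,  212.84115521]), 'eef_rot': array([-3.14034370e+00, -7.57448621e-05,  3.29815185e-01]), 'wrist_force': array([-0.10498058, -1.04813884,  0.48047299]), 'moment': array([-0.02865381,  0.0135788 , -0.02207828]), 'finger_gap': 93.82333131952991}
top [[0.028, -0.998, 0.047, 513.348], [-0.998, -0.03, -0.053, 33.761], [0.055, -0.046, -0.997, 763.794], [0.0, 0.0, 0.0, 1.0]] 48.12850403420799
iso_handle 0.49 [301.4, 162.8, 11.5, 32.4] 219 [306.6 181.4] [573.  10. 127.]
iso_handle 0.19 [379.0, 159.8, 31.7, 24.7] 609 [394.7 171.2] [ 592. -117.  127.]
vent_handle 0.53 [246.7, 182.8, 28.2, 10.5] 184 [260.2 189.7] [559.  75. 127.]
lobed_a 0.88 [377.6, 159.0, 34.8, 25.0] 685 [394.5 171.2
[... 313 characters left out ...]
.  14. 127.]
scene [[0.196, 0.498, -0.845, 1161.544], [0.981, -0.114, 0.16, -118.907], [-0.016, -0.86, -0.51, 473.206], [0.0, 0.0, 0.0, 1.0]] 52.073143157293295
iso_handle 0.7 [318.8, 187.8, 18.0, 30.7] 339 [327.3 200.7] [602.   4. 127.]
vent_handle 0.51 [351.1, 181.3, 22.4, 28.6] 323 [362.4 194. ] [594.  66. 127.]
lobed_a 0.67 [238.0, 205.4, 24.9, 48.1] 783 [251.3 231.5] [ 663. -124.  127.]
lobed_a 0.56 [281.4, 202.1, 20.6, 42.1] 838 [290.1 221.4] [649. -64. 127.]
needle 0.87 [386.5, 172.3, 14.6, 46.4] 561 [394.4 198.6] [620. 113. 127.]
manifold 0.93 [216.0, 176.9, 257.4, 128.8] 12695 [347.5 246.9] [728.   4. 127.]
iso_valve 0.58 [316.5, 212.2, 20.7, 23.4] 408 [327.2 224.3] [669. -11. 127.]
```

Run:
```python
import cv2,numpy as np
a=cv2.imread('pics/top1.png')[110:280,120:440]; b=cv2.imread('pics/scene1.png')[160:320,200:500]
cv2.imwrite('pics/a.png',cv2.resize(a,None,fx=2.5,fy=2.5,interpolation=2)); cv2.imwrite('pics/b.png',cv2.resize(b,None,fx=2.6,fy=2.6,interpolation=2))
```

```text
(no output)
```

View pics/a.png

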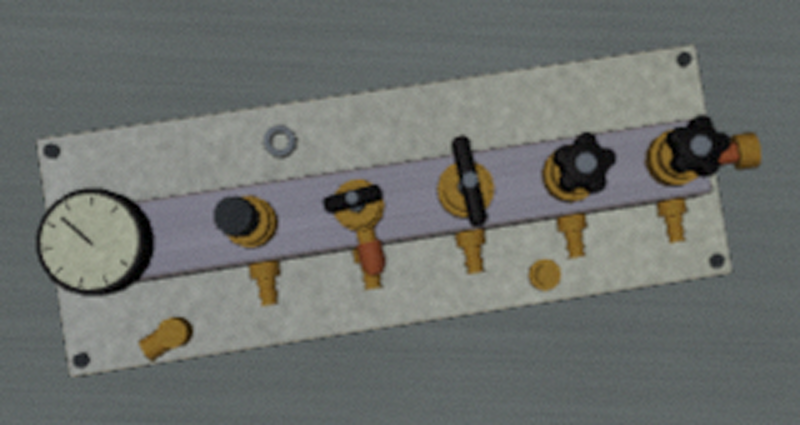

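View pics/b.png

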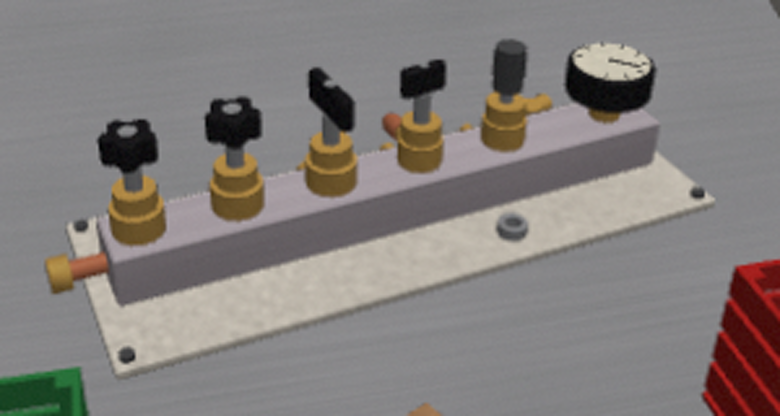

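Top view: from the left come the gauge, needle (217,198), vent wing with bronze silencer (261,189), iso bar (307,182) and two lobed knobs (354,175 and 400,168). So iso is the middle valve and vent is at y=+68.

```bash
cat > fit.py <<'E'
from h import *
from scipy.optimize import least_squares
ct=manip.camera('top'); cs=manip.camera('scene')
ky=np.array([-136,-68,0,68,136])
pt=np.array([[701,145],[586,162],[469,180],[352,198],[237,217]])/2.5+[119.8,109.8]
ps=np.array([[128,129],[232,103],[510,46]])/2.6+[199.8,159.8]
def P(p,ys,z=126): 
    return np.array([[p[0]-np.sin(p[2])*y,p[1]+np.cos(p[2])*y,z] for y in ys])
rt=lambda p:(proj(ct,P(p,ky))-pt).ravel()
rs=lambda p:(proj(cs,P(p,ky[[0,1,4]]))-ps).ravel()
for n,f in [('top',rt),('scene',rs),('both',lambda p:np.r_[rt(p),rs(p)])]:
    s=least_squares(f,[573,10,.17]); print(n,np.round(s.x,3),np.round(s.fun,1))
print('iso/vent both',np.round(P(s.x,[0,68]),1).tolist())
for t in ['iso_handle','vent_handle']:
  for n,c in [('top',ct),('scene',cs)]:
    r=manip.silhouettes(t,c)[0]; m=r['pixels'].astype(np.uint8)
    ys,xs=np.nonzero(m); q=atz(c,np.c_[xs,ys],120)[:,:2]
    (cx,cy),(w,h),a=cv2.minAreaRect(q.astype(np.float32)); 
    u,sv,v=np.linalg.svd(q-q.mean(0),full_matrices=False); 
    print(t,n,np.round([cx,cy,w,h,a],1),'pca dir deg',np.degrees(np.arctan2(v[0,1],v[0,0])))
E
python3 fit.py
```

```text
top [5.7247e+02 7.5170e+00 1.8700e-01] [ 0.5 -0.3  0.4  0.   0.6  0.1  0.2  0.2 -1.7 -0. ]
scene [5.72639e+02 9.73800e+00 1.87000e-01] [-0.3 -0.4  0.1  0.8  0.3 -0.6]
both [5.72551e+02 8.18400e+00 1.87000e-01] [ 0.  -0.4 -0.  -0.   0.2 -0.  -0.3  0.1 -2.2 -0.1 -1.3 -0.3 -0.9  0.9
 -0.6 -0.5]
iso/vent both [[572.6, 8.2, 126.0], [559.9, 75.0, 126.0]]
iso_handle top [572.8   8.9  50.5  10.9  15.7] pca dir deg -165.9512509320781
iso_handle scene [588.    7.3  28.4  97.7  88.8] pca dir deg -2.96876456114162
vent_handle top [558.1  75.4  13.2  32.7  13.3] pca dir deg 105.45795690533808
vent_handle scene [583.4  68.2  31.   82.5  72.3] pca dir deg -22.02764780071161
```

Request:
send_rows(
  series=[
    [[0.43,544,-372,0,-85],[0.43,544,-372,0,-85],[0.43,544,-372,0,-85],[0.43,544,-372,0,-85],[0.43,544,-372,0,-85],[0.43,544,-372,0,-85],[0.43,544,-372,0,-85],[0.43,544,-372,0,-85],[0.43,544,-372,0,-85],[0.43,544,-372,0,-85]],
  ],
  newtons=60,
)

```text
clock: 2.0
eef_pos: [478.1, -117.7, 213.7]
eef_rot: [3.141, 0.0, 1.82]
wrist_force: [1.1, -1.3, -0.5]
finger_gap: 40.4
```

Request:
send_rows(
  series=[
    [[0.43,97,121,0,-90],[0.43,97,121,0,-90],[0.43,97,121,0,-90],[0.43,97,121,0,-90],[0.43,97,121,0,-90],[0.43,97,121,0,-90],[0.43,97,121,0,-90],[0.43,97,121,0,-90],[0.43,97,121,0,-90],[0.43,97,121,0,-90]],
  ],
)

```text
clock: 3.0
eef_pos: [571.4, 3.5, 213.4]
eef_rot: [3.142, -0.0, -2.964]
wrist_force: [-0.7, 0.5, 0.4]
finger_gap: 40.2
```

Request:
send_rows(
  series=[
    [[0.43,0,0,0,0],[0.43,0,0,0,0],[0.43,0,0,0,0]],
  ],
)

```text
clock: 3.3
eef_pos: [571.4, 3.6, 213.5]
eef_rot: [3.142, 0.0, -2.973]
wrist_force: [0.5, -0.7, -0.0]
finger_gap: 40.2
```

Request:
send_rows(
  series=[
    [[0.43,-2,4.4,20,-5],[0.43,-2,4.4,40,-5],[0.43,-2,4.4,65,-5],[0.43,-2,4.4,65,-5],[0.43,-2,4.4,65,-5]],
  ],
)

```text
clock: 3.8
eef_pos: [572.7, 8.2, 149.0]
eef_rot: [3.142, -0.0, -2.884]
wrist_force: [0.3, 1.1, 0.4]
finger_gap: 40.5
```

Run:
```python
from h import *
s=manip.read_state(); print(s['eef_pos'],s['eef_rot'],s['joints'],s['moment'])
p=s['eef_pos']; y=s['eef_rot'][2]
b=[]
for n in ['scene','top']:
    c=manip.camera(n); uv=proj(c,[[p[0],p[1],p[2]+8-16]])[0]
    x0,y0=int(uv[0])-65,int(uv[1])-50
    b.append(cv2.resize(c['img'][y0:y0+100,x0:x0+130,::-1],None,fx=5.5,fy=5.5,interpolation=2)[:, :]); print(n,x0,y0)
cv2.imwrite('pics/c.png',cv2.resize(np.vstack(b),None,fx=.55,fy=.55,interpolation=cv2.INTER_AREA))
```

```text
[572.73200576   8.22390434 149.04863956] [ 3.14157107e+00 -4.35373759e-05 -2.88395724e+00] [-4.95865201e-02  4.08784549e-01  1.52905478e+00  7.93832201e-06
  1.20380135e+00 -1.87802111e+00] [ 0.07398012 -0.08487529 -0.01894518]
scene 261 134
top 242 130
```

View pics/c.png

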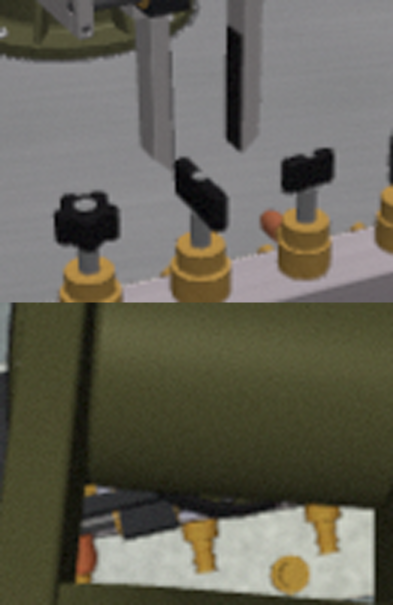

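The scene view shows the fingers straddling the bar, roughly centred on it. Next: go down and grip.

Request:
send_rows(
  series=[
    [[0.43,0,0,12,0],[0.43,0,0,24,0],[0.43,0,0,36,0],[0.43,0,0,36,0],[0.25,0,0,36,0],[0.25,0,0,36,0]],
  ],
)

```text
clock: 4.5
eef_pos: [572.8, 8.2, 112.8]
eef_rot: [-3.141, 0.001, -2.883]
wrist_force: [0.3, -0.3, 1.0]
finger_gap: 27.6
```

Request:
send_rows(
  series=[
    [[0.0,0,0,0,0],[0.0,0,0,0,0],[0.0,0,0,0,0],[0.0,0,0,0,0],[0.0,0,0,0,0],[0.0,0,0,0,0]],
  ],
  newtons=20,
)

```text
clock: 5.1
eef_pos: [572.7, 8.3, 112.7]
eef_rot: [-3.141, 0.001, -2.883]
wrist_force: [-1.4, 0.1, 4.3]
finger_gap: 9.6
```

```bash
cat > st.py <<'E'
from h import *
import time
for i in range(1):
    s=manip.read_state(); print(s['clock'],np.round(s['eef_pos'],1),np.round(s['eef_rot'],3),'F',np.round(s['wrist_force'],1),'M',np.round(s['moment'],3),'gap',round(s['finger_gap'],2),'j6',round(s['joints'][5],3),round(s['effort'][5],3))
E
python3 st.py
```

```text
5.1 [572.7   8.3 112.7] [-3.141e+00  1.000e-03 -2.883e+00] F [-1.4  0.1  4.3] M [ 0.18   0.002 -0.008] gap 9.62 j6 -1.879 0.03
```

Request:
send_rows(
  series=[
    [[0.0,0,0,0,0],[0.0,0,0,0,0],[0.0,0,0,0,2],[0.0,0,0,0,4],[0.0,0,0,0,6],[0.0,0,0,0,8],[0.0,0,0,0,10],[0.0,0,0,0,12],[0.0,0,0,0,12],[0.0,0,0,0,12]],
  ],
  newtons=50,
)

```text
clock: 6.1
eef_pos: [572.7, 8.3, 112.7]
eef_rot: [3.142, 0.0, -3.092]
wrist_force: [-1.3, 1.9, 5.3]
finger_gap: 9.8
```

```bash
python3 st.py
```

```text
6.1 [572.7   8.3 112.7] [ 3.142  0.    -3.092] F [-1.3  1.9  5.3] M [ 0.273  0.021 -0.043] gap 9.79 j6 -1.67 0.031
```

Request:
send_rows(
  series=[
    [[0.0,0,0,0,2],[0.0,0,0,0,4],[0.0,0,0,0,6]],
  ],
)

```text
clock: 6.4
eef_pos: [572.7, 8.4, 112.7]
eef_rot: [3.141, 0.0, 3.085]
wrist_force: [-1.1, 1.3, 5.2]
finger_gap: 9.7
```

```bash
python3 st.py
```

```text
6.4 [572.7   8.4 112.7] [3.141 0.    3.085] F [-1.1  1.3  5.2] M [0.281 0.028 0.117] gap 9.69 j6 -1.564 -0.631
```

Request:
send_rows(
  series=[
    [[0.0,0,0,0,2],[0.0,0,0,0,4],[0.0,0,0,0,6]],
  ],
)

```text
clock: 6.7
eef_pos: [572.7, 8.4, 112.7]
eef_rot: [3.141, 0.0, 2.98]
wrist_force: [-0.3, 2.3, 5.4]
finger_gap: 9.8
```

```bash
python3 st.py
```

```text
6.7 [572.7   8.4 112.7] [3.141 0.    2.98 ] F [-0.3  2.3  5.4] M [0.332 0.036 0.118] gap 9.81 j6 -1.459 -0.628
```

Request:
send_rows(
  series=[
    [[0.0,0,0,0,2],[0.0,0,0,0,4],[0.0,0,0,0,6]],
  ],
)

```text
clock: 7.0
eef_pos: [572.7, 8.4, 112.7]
eef_rot: [3.141, 0.0, 2.876]
wrist_force: [-1.1, 2.1, 6.3]
finger_gap: 9.4
```

```bash
python3 st.py
```

```text
7.0 [572.7   8.4 112.7] [3.141 0.    2.876] F [-1.1  2.1  6.3] M [0.34  0.001 0.066] gap 9.41 j6 -1.354 -0.627
```

Request:
send_rows(
  series=[
    [[0.0,0,0,0,2],[0.0,0,0,0,4],[0.0,0,0,0,6],[0.0,0,0,0,8]],
  ],
)

```text
clock: 7.4
eef_pos: [572.7, 8.4, 112.7]
eef_rot: [3.141, 0.0, 2.736]
wrist_force: [-1.4, 2.0, 5.1]
finger_gap: 10.1
```

```bash
python3 st.py
```

```text
7.4 [572.7   8.4 112.7] [3.141 0.    2.736] F [-1.4  2.   5.1] M [ 0.454 -0.051  0.066] gap 10.07 j6 -1.215 -0.627
```

Request:
send_rows(
  series=[
    [[0.0,0,0,0,2],[0.0,0,0,0,4],[0.0,0,0,0,6],[0.0,0,0,0,8]],
  ],
)

```text
clock: 7.8
eef_pos: [572.8, 8.5, 112.7]
eef_rot: [3.141, 0.0, 2.597]
wrist_force: [-0.0, 2.2, 4.3]
finger_gap: 9.7
```

```bash
python3 st.py
```

```text
7.8 [572.8   8.5 112.7] [3.141 0.    2.597] F [-0.   2.2  4.3] M [ 0.516 -0.175  0.162] gap 9.73 j6 -1.075 -0.561
```

Request:
send_rows(
  series=[
    [[0.0,0,0,0,1.5],[0.0,0,0,0,3]],
  ],
)

```text
clock: 8.0
eef_pos: [572.8, 8.5, 112.7]
eef_rot: [3.141, 0.0, 2.545]
wrist_force: [-0.0, 2.0, 6.3]
finger_gap: 10.0
```

```bash
python3 st.py
```

```text
8.0 [572.8   8.5 112.7] [3.141 0.    2.545] F [-0.   2.   6.3] M [ 0.633 -0.195  0.209] gap 9.98 j6 -1.023 -0.327
```

Request:
send_rows(
  series=[
    [[0.0,0,0,0,1.5],[0.0,0,0,0,3]],
  ],
)

```text
clock: 8.2
eef_pos: [572.8, 8.5, 112.7]
eef_rot: [3.141, 0.0, 2.492]
wrist_force: [-1.4, 2.1, 5.5]
finger_gap: 9.6
```

```bash
python3 st.py; python3 st.py
```

```text
8.2 [572.8   8.5 112.7] [3.141 0.    2.492] F [-1.4  2.1  5.5] M [ 0.748 -0.313  0.259] gap 9.61 j6 -0.971 -0.312
8.2 [572.8   8.5 112.7] [3.141 0.    2.492] F [-1.4  2.1  5.5] M [ 0.748 -0.313  0.259] gap 9.61 j6 -0.971 -0.312
```

Request:
send_rows(
  series=[
    [[0.0,0,0,0,1],[0.0,0,0,0,2]],
  ],
)

```text
clock: 8.4
eef_pos: [572.8, 8.6, 112.7]
eef_rot: [3.141, 0.0, 2.457]
wrist_force: [0.6, 3.0, 5.2]
finger_gap: 9.7
```

```bash
python3 st.py
```

```text
8.4 [572.8   8.6 112.7] [3.141 0.    2.457] F [0.6 3.  5.2] M [ 0.823 -0.411  0.26 ] gap 9.69 j6 -0.936 -0.078
```

Request:
send_rows(
  series=[
    [[0.0,0,0,0,0],[0.0,0,0,0,0]],
  ],
)

```text
clock: 8.6
eef_pos: [572.8, 8.6, 112.7]
eef_rot: [3.141, 0.0, 2.458]
wrist_force: [-0.5, 3.0, 4.1]
finger_gap: 9.8
```

```bash
python3 st.py; python3 -c "
from h import *
for i in range(5):
    manip.camera('top'); s=manip.read_state(); print(np.round(s['moment'],3),round(s['effort'][5],3),round(s['joints'][5],4))"
```

```text
8.6 [572.8   8.6 112.7] [3.141 0.    2.458] F [-0.5  3.   4.1] M [ 0.815 -0.388  0.218] gap 9.83 j6 -0.937 0.244
[ 0.774 -0.422  0.212] 0.222 -0.9369
[ 0.783 -0.329  0.159] 0.218 -0.9369
[ 0.814 -0.332  0.196] 0.217 -0.9369
[ 0.74  -0.35   0.228] 0.217 -0.9369
[ 0.834 -0.321  0.206] 0.216 -0.9369
```

Request:
send_rows(
  series=[
    [[0.0,0,0,0,1],[0.0,0,0,0,2]],
  ],
)

```text
clock: 9.05
eef_pos: [572.9, 8.6, 112.7]
eef_rot: [3.141, 0.0, 2.423]
wrist_force: [-0.5, 3.5, 4.3]
finger_gap: 9.8
```

```bash
python3 st.py; python3 -c "
from h import *
for i in range(8):
    manip.camera('top'); s=manip.read_state(); print(np.round(s['moment'],3),round(s['effort'][5],3),round(s['joints'][5],4),np.round(s['wrist_force'],1))"
```

```text
9.05 [572.9   8.6 112.7] [3.141 0.    2.423] F [-0.5  3.5  4.3] M [ 0.853 -0.506  0.31 ] gap 9.77 j6 -0.901 -0.106
[ 0.786 -0.442  0.29 ] 0.056 -0.9001 [0.2 2.6 6. ]
[ 0.874 -0.449  0.247] 0.549 -0.9014 [-0.3  2.4  4.7]
[ 0.842 -0.41   0.264] 0.355 -0.9018 [-0.5  3.8  4.3]
[ 0.816 -0.423  0.282] 0.274 -0.9019 [0.2 2.7 5.5]
[ 0.846 -0.449  0.219] 0.253 -0.9019 [-0.4  4.1  5.5]
[ 0.841 -0.449  0.252] 0.248 -0.902 [-0.   3.   5.1]
[ 0.82  -0.422  0.277] 0.247 -0.9019 [-0.1  3.4  4.9]
[ 0.828 -0.426  0.231] 0.247 -0.902 [-0.6  2.9  4.7]
```

Request:
send_rows(
  series=[
    [[0.0,0,0,0,1],[0.0,0,0,0,1.7],[0.0,0,0,0,1.7],[0.0,0,0,0,1.7],[0.0,0,0,0,1.7],[0.0,0,0,0,1.7],[0.0,0,0,0,1.7]],
  ],
)

```text
clock: 10.15
eef_pos: [572.9, 8.6, 112.7]
eef_rot: [3.141, 0.0, 2.394]
wrist_force: [-0.5, 2.9, 4.0]
finger_gap: 9.6
```

```bash
python3 st.py; python3 -c "
from h import *
for i in range(4):
    manip.camera('top'); s=manip.read_state(); print(np.round(s['moment'],3),round(s['effort'][5],3),round(s['joints'][5],4),np.round(s['wrist_force'],1))"
```

```text
10.15 [572.9   8.6 112.7] [3.141 0.    2.394] F [-0.5  2.9  4. ] M [ 0.896 -0.5    0.306] gap 9.6 j6 -0.872 0.283
[ 0.856 -0.496  0.286] 0.283 -0.8722 [-0.4  3.2  5.5]
[ 0.906 -0.521  0.297] 0.283 -0.8723 [-1.3  2.9  3.9]
[ 0.857 -0.474  0.283] 0.283 -0.8723 [0.2 4.2 5. ]
[ 0.867 -0.446  0.255] 0.283 -0.8723 [-0.   2.6  5. ]
```

Request:
send_rows(
  series=[
    [[0.3,0,0,0,0],[0.3,0,0,0,0],[0.3,0,0,0,0],[0.3,0,0,0,0],[0.3,0,0,-12,0],[0.3,0,0,-25,0],[0.3,0,0,-40,0],[0.3,0,0,-40,0],[0.3,0,0,-40,0]],
  ],
)

```text
clock: 11.25
eef_pos: [572.7, 8.2, 153.0]
eef_rot: [3.141, 0.001, 2.394]
wrist_force: [0.9, -1.0, -0.7]
finger_gap: 28.2
```

```bash
python3 st.py; python3 -c "
from h import *
c=manip.camera('scene'); b=c['img'][160:280,270:430,::-1]
cv2.imwrite('pics/d.png',cv2.resize(b,None,fx=4.5,fy=4.5,interpolation=2))"
```

```text
11.25 [572.7   8.2 153. ] [3.141e+00 1.000e-03 2.394e+00] F [ 0.9 -1.  -0.7] M [ 0.008 -0.125  0.015] gap 28.22 j6 -0.872 0.001
```

View pics/d.png

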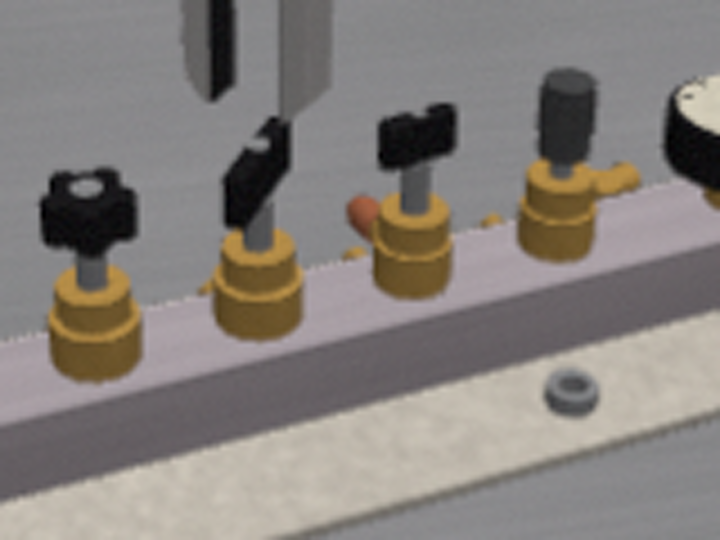

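Iso handle is turned and released. Now over to the vent.

Request:
send_rows(
  series=[
    [[0.4,55,40.3,0,33],[0.4,55,40.3,0,33],[0.4,55,40.3,0,33],[0.4,55,40.3,0,33],[0.4,55,40.3,0,33],[0.4,55,40.3,0,33],[0.4,55,40.3,0,33]],
  ],
  newtons=20,
)

```text
clock: 12.0
eef_pos: [559.6, 75.0, 152.2]
eef_rot: [-3.141, -0.0, 1.821]
wrist_force: [-0.3, 0.8, -0.1]
finger_gap: 37.7
```

```bash
python3 st.py; python3 -c "
from h import *
c=manip.camera('scene'); b=c['img'][130:250,290:450,::-1]
cv2.imwrite('pics/e.png',cv2.resize(b,None,fx=4.5,fy=4.5,interpolation=2))"
```

```text
12.0 [559.6  75.  152.2] [-3.141 -0.     1.821] F [-0.3  0.8 -0.1] M [-0.037 -0.052 -0.001] gap 37.72 j6 -0.181 -0.024
```

View pics/e.png

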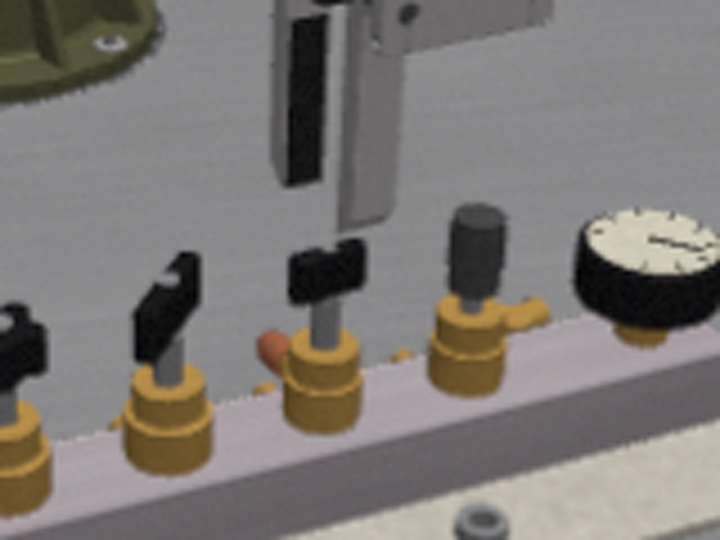

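Fingers stand over the wing (about pixel 327,270 in the crop), with room on both sides. Going down and closing gently.

Request:
send_rows(
  series=[
    [[0.4,0,0,13,0],[0.4,0,0,26,0],[0.4,0,0,39,0],[0.4,0,0,39,0],[0.2,0,0,39,0],[0.2,0,0,39,0],[0.2,0,0,39,0]],
  ],
)

```text
clock: 12.75
eef_pos: [559.9, 75.2, 114.0]
eef_rot: [3.141, 0.0, 1.818]
wrist_force: [0.1, 0.2, 0.3]
finger_gap: 19.6
```

Request:
send_rows(
  series=[
    [[0.0,0,0,0,0],[0.0,0,0,0,0],[0.0,0,0,0,0],[0.0,0,0,0,0],[0.0,0,0,0,0],[0.0,0,0,0,0]],
  ],
  newtons=30,
)

```text
clock: 13.35
eef_pos: [560.5, 75.4, 113.9]
eef_rot: [3.139, 0.0, 1.818]
wrist_force: [5.9, 1.3, -2.2]
finger_gap: 9.0
```

```bash
python3 st.py
```

```text
13.35 [560.5  75.4 113.9] [3.139 0.    1.818] F [ 5.9  1.3 -2.2] M [ 0.275 -1.204  0.354] gap 9.04 j6 -0.178 0.335
```

Request:
send_rows(
  series=[
    [[0.0,0,0.8,0,-2],[0.0,0,0.8,0,-5],[0.0,0,0.8,0,-9],[0.0,0,0.8,0,-13],[0.0,0,0.8,0,-17],[0.0,0,0.8,0,-20],[0.0,0,0.8,0,-23]],
  ],
)

```text
clock: 14.05
eef_pos: [560.5, 75.4, 113.8]
eef_rot: [3.141, 0.0, 2.221]
wrist_force: [-0.4, -0.9, 1.2]
finger_gap: 9.0
```

```bash
python3 st.py
```

```text
14.05 [560.5  75.4 113.8] [3.141 0.    2.221] F [-0.4 -0.9  1.2] M [-0.141  0.053 -0.067] gap 9.01 j6 -0.581 0.982
```

Lateral force is gone and Mz is −0.07, matching free vent friction. Second half of the turn, then release and rise.

Request:
send_rows(
  series=[
    [[0.0,0,0,0,-4],[0.0,0,0,0,-8],[0.0,0,0,0,-12],[0.0,0,0,0,-16],[0.0,0,0,0,-20],[0.0,0,0,0,-22],[0.0,0,0,0,-22],[0.0,0,0,0,-22],[0.0,0,0,0,-22]],
  ],
)

```text
clock: 14.95
eef_pos: [560.5, 75.3, 113.8]
eef_rot: [3.142, 0.0, 2.602]
wrist_force: [-2.9, -1.1, 5.6]
finger_gap: 8.6
```

Request:
send_rows(
  series=[
    [[0.25,0,0,0,0],[0.25,0,0,0,0],[0.25,0,0,0,0],[0.25,0,0,0,0],[0.25,0,0,-12,0],[0.25,0,0,-30,0],[0.25,0,0,-60,0],[0.25,0,0,-90,0],[0.25,0,0,-90,0]],
  ],
)

```text
clock: 15.85
eef_pos: [561.9, 75.5, 208.5]
eef_rot: [3.137, 0.006, 2.603]
wrist_force: [0.3, -0.2, 0.7]
finger_gap: 23.4
```

```bash
python3 st.py; python3 -c "
from h import *
c=manip.camera('scene'); b=c['img'][160:290,230:430,::-1]
cv2.imwrite('pics/f.png',cv2.resize(b,None,fx=4,fy=4,interpolation=2))"
```

```text
15.85 [561.9  75.5 208.5] [3.137 0.006 2.603] F [ 0.3 -0.2  0.7] M [ 0.012 -0.121 -0.015] gap 23.36 j6 -0.963 -0.002
```

View pics/f.png

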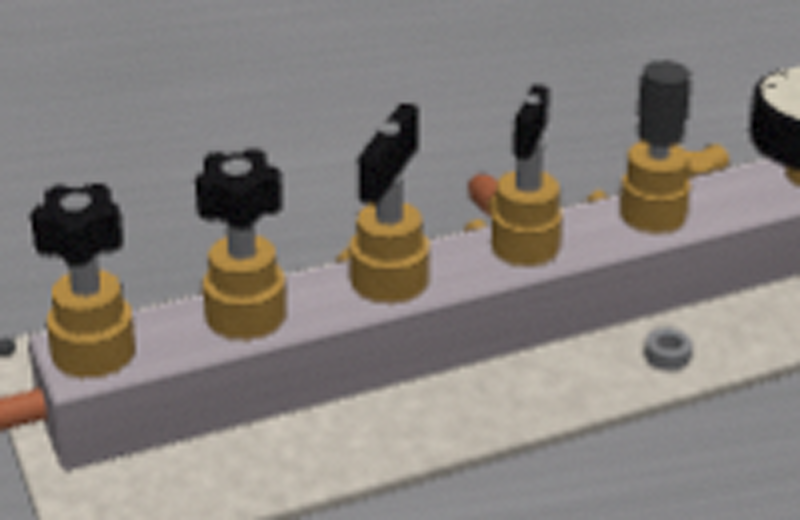

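The picture shows the vent wing (about 530,120) turned roughly an eighth. The iso bar (388,150) has not moved, and the neighbours and ferrule look undisturbed.

```bash
python3 -c "
from h import *
print(manip.sign_off()); print(manip.read_state()['clock'])"
```

```text
the job is handed in; nothing more can be done
None
the job is handed in; nothing more can be done
```

The isolating valve is closed and nipped on its seat, the vent is cracked open about an eighth of a turn, and the job is handed in. No verdict came back. The last motion ended at about 16 s of the 72 s allowed.

- **Isolating valve:** I turned the tool 1.01 rad clockwise in all. The seat came in at roughly 0.77 rad, and I nipped it to about 0.28 N m at the wrist (holding still), then let go. Free turning had shown about 0.09 N m.
- **Vent valve:** The tool turned 0.78 rad anticlockwise with the wing gripped, and the wing stayed there when released.
- **Last checks:** The final picture shows the vent wing about 45° open and the iso bar where I left it. The neighbouring valves in view and the ferrule look undisturbed, and wrist forces never showed a knock. The plug and elbow on the front side, and most of the gauge, were out of that last view; the arm never went down near them.

**What disagreed:** The torque rose more slowly with tool angle than the stated 2 N m per rad, about 1.3 at the end. Pure angle would have put the load above 0.42 N m. I put this down to give in the grip and trusted the measured torque. I could not read the seat load directly, either at the nip or after letting go.

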